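# Stopper the sample flask

## Robot

A 6-joint arm with a two-finger parallel gripper is mounted at the origin on the work surface. World frame = base frame: x ahead of the robot, y to its left, z up, the work surface at z = 0. Lengths are in mm, angles in rad, forces in N, time in s.
With the tool pointing down it reaches from about 300 to 775 mm from the base axis. Payload 14.6 kg.
Tool frame: the origin (TCP) lies on the centre line of the jaws, within the pads' length; the fingertips stand 19 mm ahead of it and the grasp point (between the pads) is the TCP (bot.tip_reach is the distance from the TCP to the fingertips, in mm); z points along the fingers, y is the line along which they close (so a half turn about z gives the same grasp; the last joint's range is limited). The gripper opens to 85 mm and grips with 20 to 120 N. Pads are 22 mm wide; open, the fingers measure 114 mm over their backs; the gripper's body (76 mm by 85 mm) begins 54 mm behind the grasp point. The pads swing forward as they close: fully open they stand 13 mm farther back than shut.
Start: joints at [-1.362, 0.3, 1.521, -0, 1.321, -0.067], TCP at [149.767, -529.206, 250.281] pointing down, gripper open.
Joint ranges: [-3.03, 3.03], [-0.79, 2.21], [0.23, 2.52], [-1.04, 4.18], [0, 3.07], [-2.55, 2.55]. Speed limits (rad/s): [2.22, 2.22, 2.57, 3.14, 3.14, 3.14].

## Interface

Orientations are given as a unit quaternion [w, x, y, z].
In Python, from rig import bot gives the robot as it stands. Calls block until the motion is done:
- bot.move_to(position, orientation): joint-space move of the TCP to a pose.
- bot.servo_line(position, attitude=None, speed=150, until_force=None): straight line of the TCP; attitude=None keeps the orientation; speed is the mean speed in mm/s. With until_force (N) it stops when the force on the tool has changed by that much, and returns True; else False.
- bot.move_joints(angles): joint-space move.
- bot.move_gripper(opening, grip_force=None): finger opening in mm; grip_force is the grip in N (None keeps the last); returns when the fingers have stopped.
- bot.dwell(seconds).
- bot.ik(position, orientation): joint angles nearest the present ones, or None.
- bot.read_state(): the state.
- bot.read_camera(name): name is "scene" or "side" or "wrist"; returns a dict with "image" (400x640x3 uint8, blue, green, red), "depth" (400x640 float32, mm along the optical axis (not along the pixel's ray), 0 where there is no reading), "fovy" (degrees; the focal length in pixels is half the picture's height over the tangent of half this angle, whatever the lens; pixels are square), "cx", "cy" (the principal point, pixels), "k1" (the pictures are not rectified: a ray, as slopes to the right and down, at radius r is drawn at 1 + k1 r^2 times it, then the intrinsics apply), "eye" and "attitude" of the camera in the world; the wrist camera has in their place "mount" (4x4, takes a point from camera to tool coordinates, whose origin is the TCP and whose axes are the flange's). Camera axes: x right, y down, z forward; pixel columns grow to the right and rows downward; lengths in mm; the calibration is good to about 2 mm. A picture is of the moment at which its call begins: read the wrist's pose just before it.
A pose or a line that the arm cannot do raises bot.MotionError and nothing moves.
- bot.finish_job(): hands the job in; it is judged then, once.
The state is a dict: "clock": time; "joint_positions": joint angles; "qvel": joint speeds; "effort": joint torques, N m; "ee_pos": TCP position; "tool_rot": TCP orientation; "ft_force": force on the tool from outside, world axes, zero at the start; "moment": the same for the moment, N m; "grip_width": finger opening in mm; "grip_force": force on a finger pad.
Only numpy, scipy, OpenCV 4.12 (cv2) and the standard library are available. Lean on these libraries where they do the work, as an engineer would, in place of code of your own. Each camera call takes 0.05 s, during which the arm holds its last target. There are 200 camera calls.

## Task

Close the open flask on the magnetic stirrer: from the stoppers in the tray take the one that fits its neck, set it in straight and press it down until you feel its collar stop on the rim, without forcing it. Then let go. Leave the flask standing on the stirrer where it was and everything else in its place.

Things in the scene. Friction and masses are not known exactly. Their poses are not given: they have to be found in the camera images.
- flask: the open conical flask: opaque white plastic, round, 105 mm across the base, 175 mm tall, tapering from 12 mm up to a straight cylindrical neck of 55 mm outer diameter (58 mm at the lip) that begins 122 mm up. Loose, about 0.4 kg, standing upright on the stirrer. Origin: centre of its underside; z up
- flask_rim (a point): centre of the flask's mouth at the height of the rim, 175 mm above its underside (about 199 mm above the bench). The bore is a straight round hole 46 mm in diameter, 53 mm deep before it widens; the rim is rigid
- stirrer: low white magnetic stirrer, fixed to the bench, 220 x 180 mm and 24 mm high, with a control strip at its front (-x) and a square grey plate (155 x 165 mm) on which the flask stands. Origin: centre of its underside; z up. It may stand to the left or to the right
- tray: open grey plastic tray, fixed to the bench, 250 x 260 mm, walls 22 mm high, floor 5 mm thick. Three loose white stoppers of different sizes stand in it, narrow end down, in any order, their centres at least 90 mm apart. Origin: centre of its underside. It stands on the other side from the stirrer
- stopper_medium: white plastic stopper, the middle one in size, the one that fits the flask; 73 mm tall, about 75 g. From below: round plug tapering from 34 mm diameter at its tip to 42 mm, 38 mm long; round collar 56 mm across, 5 mm thick; hexagonal grip head 32 mm across flats, 30 mm high. Origin: centre of the tip face; z up its axis through the head. Head flats face its +x, -x and every 60 degrees
- stopper_medium_collar (a point): centre of the underside of the middle stopper's collar, on its axis 38 mm above its tip. The collar is wider than the flask's bore and lands on its rim: this point lies at flask_rim when the stopper is home
- stopper_small: smaller stopper of the same form, 60 mm tall, collar 38 mm in diameter: too small, it would fall into the flask. Origin: centre of the tip face
- stopper_large: larger stopper of the same form, 84 mm tall, collar 72 mm in diameter, plug tip 49 mm: too large to enter the neck. Origin: centre of the tip face
- bottle_a: white reagent bottle with a black cap, 74 mm in diameter, 165 mm tall, standing ahead of the robot between tray and stirrer. Loose. Origin: centre of its underside
- bottle_b: second such bottle, farther from the robot. Loose. Origin: centre of its underside
- beaker: clear plastic beaker, 72 mm in diameter, 90 mm tall, standing between tray and stirrer, nearer the robot. Loose. Origin: centre of its underside
Mind the look-alikes: they are no part of the job. Leave any green or orange look-alike of the stopper_medium alone.

How it is judged (in metres and radians):
On the way:
1. the middle stopper is in the neck and pressed down on its seat with more than 3 N (z of stopper_medium_collar in the frame of flask_rim below 0.003 m and horizontal distance between stopper_medium_collar and flask_rim below 0.004 m and contact force between stopper_medium and flask above 3 N), for 0.1 s.
At the end, for the whole second after the job is handed in: the middle stopper sits in the flask's neck with its collar on the rim (within 3 mm in height, 4 mm sideways, 0.06 rad of straight), released and at rest; the flask stands upright (0.05 rad) on the stirrer within 30 mm of where it was (z of stopper_medium_collar in the frame of flask_rim between -0.003 and 0.003 m and horizontal distance between stopper_medium_collar and flask_rim below 0.004 m and angle between the z axis of stopper_medium and the z axis of flask, either way round below 0.06 rad and angle between flask's own z axis and vertical below 0.05 rad and distance of flask from where it was at the start of the episode below 0.03 m and linear speed of each of flask, stopper_medium below 0.02 m/s); the robot touches nothing.
It fails at once if the flask is tipped by more than 0.3 rad (angle between flask's own z axis and vertical above 0.3 rad).
It fails at once if the stopper is forced against the flask with more than 60 N (contact force between stopper_medium and flask above 60 N).
It fails at once if another stopper is moved by more than 30 mm (distance of any of stopper_small, stopper_large from where it was at the start of the episode above 0.03 m).
It fails at once if a bottle or the beaker is moved by more than 30 mm (distance of any of bottle_a, bottle_b, beaker from where it was at the start of the episode above 0.03 m).
It also fails if it takes over 48 s, if anything falls off the work surface, if the arm or the gripper's body presses on something with over 40 N, if the wrist force passes 120 N, or if a joint passes its speed limit or range.

## Working session

There is one attempt and no reset: what is moved stays moved. The work goes in short steps, each a Python script; the robot and the scene stay as the last script left them, time stands still between calls to the robot, and variables do not carry over. Pictures are saved under pics/ and viewed, at most 10 in all, crops included, and the job is handed in when it is done.

```bash
ls; mkdir -p pics; cat > h.py <<'E'
import numpy as np, cv2
from scipy.spatial.transform import Rotation as R
from rig import bot
def rot(q): return R.from_quat([q[1],q[2],q[3],q[0]]).as_matrix()
def cam(name):
    s=bot.read_state(); c=bot.read_camera(name)
    if 'mount' in c:
        T=np.eye(4); T[:3,:3]=rot(s['tool_rot']); T[:3,3]=s['ee_pos']; T=T@np.array(c['mount'])
        c['R'],c['t']=T[:3,:3],T[:3,3]
    else:
        a=np.array(c['attitude']); c['R']=rot(a) if a.size==4 else a.reshape(3,3); c['t']=np.array(c['eye'])
    c['f']=200/np.tan(np.radians(c['fovy'])/2)
    return c
def slopes(c,uv):
    K=np.array([[c['f'],0,c['cx']],[0,c['f'],c['cy']],[0,0,1]])
    d=(np.atleast_2d(uv).astype(float)-[c['cx'],c['cy']])/c['f']; p=d.copy()
    for _ in range(20): p=d/(1+c['k1']*(p**2).sum(1,keepdims=True))
    return p
def on_plane(c,uv,z):
    p=slopes(c,uv); r=np.c_[p,np.ones(len(p))]@c['R'].T
    return c['t']+r*((z-c['t'][2])/r[:,2])[:,None]
def cloud(c):
    v,u=np.mgrid[:400,:640]; p=slopes(c,np.c_[u.ravel(),v.ravel()])
    return (np.c_[p,np.ones(len(p))]*c['depth'].reshape(-1,1))@c['R'].T+c['t'],c['depth'].ravel()>0
E
python3 - <<'E'
from h import *
s=bot.read_state(); print(s)
ims=[]
for n in ['scene','side','wrist']:
    c=cam(n); cv2.imwrite(f'pics/{n}0.png',c['image']); print(n,c['t'],c['R'].round(3).tolist(),c['fovy'],c['k1'],(c['depth']>0).mean())
E
```

```text
pics
{'clock': 0.0, 'joint_positions': array([-1.36160305e+00,  3.00486400e-01,  1.52159091e+00,  1.91253075e-05,
        1.32070599e+00, -6.65981783e-02]), 'qvel': array([-6.56891811e-04,  6.45170382e-04, -2.05979556e-06,  1.77136603e-03,
       -1.97588934e-03, -7.93961713e-04]), 'effort': array([ 1.27626765e-03, -5.43504560e+01, -3.61795342e+01, -6.98153130e-06,
        3.97315482e-03, -8.78574866e-07]), 'ee_pos': array([ 149.72701028, -529.00347211,  249.70875032]), 'tool_rot': array([-5.94473315e-04,  9.90507591e-01,  1.37456750e-01, -3.31691108e-05]), 'ft_force': array([-0.36323992,  0.61260405,  0.4646891 ]), 'moment': array([ 0.05052404,  0.04419154, -0.01017007]), 'grip_force': 0.0, 'grip_width': 85.67783265377544}
scene [1141.55824984  -82.80069322  964.25159897] [[0.061, 0.819, -0.57], [0.998, -0.057, 0.024], [-0.013, -0.57, -0.821]] 52.26814193005389 -0.04150203433752782 0.995953125
side [447.00279772 608.59046628 917.77247774] [[-0.989, -0.117, 0.092], [-0.149, 0.756, -0.638], [0.005, -0.644, -0.765]] 55.43954367547789 -0.07323799873370676 0.99592578125
wrist [ 214.72964288 -510.95274231  373.33252276] [[0.272, -0.928, -0.256], [-0.962, -0.262, -0.071], [-0.001, 0.266, -0.964]] 62.417207645289025 -0.07112122380808945 0.99605078125
```

View pics/scene0.png

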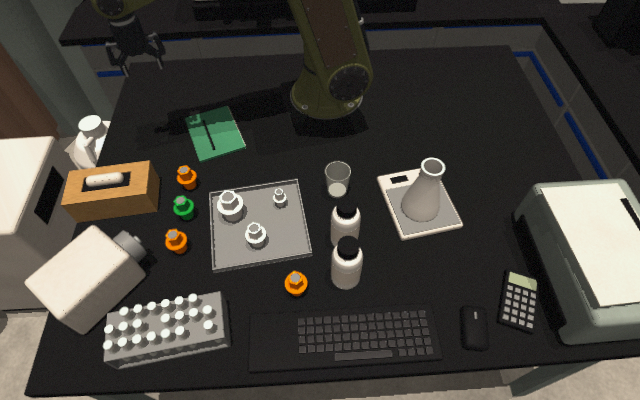

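View pics/side0.png

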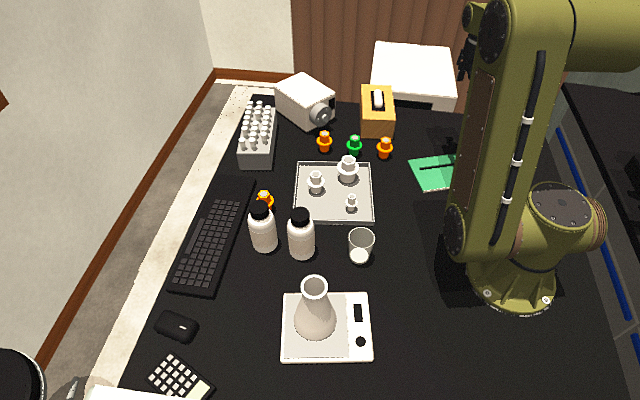

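Scene: the white stoppers in the tray are at (229,205), the largest, (255,235), middling, and (280,196), the smallest. Possible confusions are orange (187,177), (176,240), (296,283) and green (183,207), all outside the tray. I choose the white one at (255,235). The flask mouth is at (432,167); bottles at (345,225) and (347,262); beaker at (337,180).

```bash
python3 - <<'E'
from h import *
for n,boxes in [('scene',{'L':(212,185,247,225),'M':(240,218,270,252),'S':(270,183,290,210),'flask':(400,150,450,225),'bA':(330,198,362,230),'bB':(330,235,365,270),'beak':(322,160,354,200)}),
  ('side',{'M':(302,165,328,197),'L':(336,152,362,188),'S':(342,190,360,215),'flask':(290,270,340,342),'bA':(285,205,318,260),'bB':(245,200,280,250)})]:
    c=cam(n); P,ok=cloud(c); P=P.reshape(400,640,3)
    for k,(u0,v0,u1,v1) in boxes.items():
        p=P[v0:v1,u0:u1].reshape(-1,3); p=p[np.isfinite(p).all(1)]
        zt=np.percentile(p[:,2],99.5)
        top=p[p[:,2]>zt-6]
        print(n,k,'ztop',zt.round(1),'mid',((top.min(0)+top.max(0))/2).round(1),'ext',np.ptp(top,axis=0).round(1),len(top))
        if k in 'LMS':
            zc={'L':48.,'M':48.,'S':48.}[k]
            g=p[(p[:,2]>25)]; print('   all>25 mid',((g.min(0)+g.max(0))/2).round(1),'ext',np.ptp(g,axis=0).round(1))
c=cam('scene');cv2.imwrite('pics/crop.png',cv2.resize(c['image'][170:260,205:315],None,fx=5,fy=5,interpolation=cv2.INTER_CUBIC))
E
```

```text
scene L ztop 91.7 mid [ 807.3 -200.9  525.3] ext [668.6 236.2 877.9] 181
   all>25 mid [ 802.8 -207.3  494.7] ext [677.6 249.  939.1]
scene M ztop 80.4 mid [ 857.7 -162.9  519.3] ext [567.8 160.2 889.8] 124
   all>25 mid [ 855.  -167.7  494.8] ext [573.1 169.8 938.9]
scene S ztop 341.2 mid [1141.6  -82.8  964.3] ext [0. 0. 0.] 3
   all>25 mid [ 799.1 -131.9  499.3] ext [685.   98.2 930. ]
scene flask ztop 201.0 mid [816.5  85.6 579.6] ext [650.2 336.8 769.2] 176
scene bA ztop 168.0 mid [857.7 -25.7 563.1] ext [567.7 114.2 802.2] 264
scene bB ztop 964.3 mid [1141.6  -82.8  964.3] ext [0. 0. 0.] 8
scene beak ztop 167.2 mid [854.7 -28.8 562.8] ext [573.8 107.9 803. ] 51
side M ztop 788.3 mid [447.  608.6 917.8] ext [0. 0. 0.] 5
   all>25 mid [532.  181.  471.5] ext [170.  855.1 892.6]
side L ztop 94.2 mid [481.1 144.7 503. ] ext [ 68.2 927.9 829.6] 108
   all>25 mid [493.  125.9 471.4] ext [ 92.  965.4 892.7]
side S ztop 69.6 mid [463.9 216.6 490.8] ext [ 33.7 784.  853.9] 40
   all>25 mid [467.4 216.1 471.8] ext [ 40.8 785.  891.9]
side flask ztop 202.5 mid [497.3 402.1 557.3] ext [100.6 412.9 721. ] 236
side bA ztop 169.1 mid [531.9 295.7 540.5] ext [169.8 625.7 754.6] 241
side bB ztop 361.0 mid [447.  608.6 917.8] ext [0. 0. 0.] 9
```

View pics/crop.png

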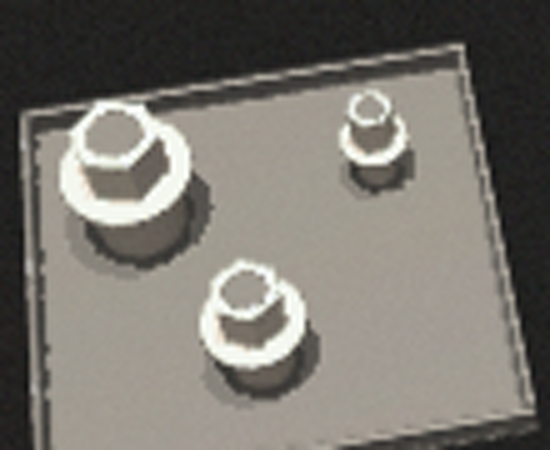

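The crop shows three white stoppers, with the middle one at crop (250,315), full image (255,233). Its top height of ~79 mm fits "medium". I'll filter out the missing depth and get positions.

```bash
python3 - <<'E'
from h import *
for n,boxes in [('scene',{'L':(212,185,247,225),'M':(240,218,270,252),'S':(270,183,290,210),'flask':(400,150,450,225),'bA':(330,198,362,230),'bB':(330,235,365,270),'beak':(322,160,354,200)}),
  ('side',{'M':(302,165,328,197),'L':(336,152,362,188),'S':(342,190,360,215),'flask':(290,270,340,342),'bA':(285,205,318,260),'bB':(245,200,280,250),'beak':(345,225,378,268)})]:
    c=cam(n); P,ok=cloud(c); ok=ok.reshape(400,640); P=P.reshape(400,640,3)
    for k,(u0,v0,u1,v1) in boxes.items():
        p=P[v0:v1,u0:u1][ok[v0:v1,u0:u1]]
        p=p[p[:,2]<220]
        zt=np.percentile(p[:,2],98)
        top=p[abs(p[:,2]-zt)<4]
        print(n,k,zt.round(1),'mid',((top.min(0)+top.max(0))/2).round(1)[:2],'ext',np.ptp(top,axis=0).round(1)[:2],len(top), end=' ')
        if k in 'LMS': 
            g=p[(p[:,2]>25)]; print('|>25',((g.min(0)+g.max(0))/2).round(1),'ext',np.ptp(g,axis=0).round(1)[:2],end='')
        print()
E
```

```text
scene L 90.6 mid [ 494.8 -296.8] ext [46.5 46.3] 169 |>25 [ 498.  -296.7   59.2] ext [68.3 71.4]
scene M 79.9 mid [ 591.4 -226.4] ext [36.8 33.9] 111 |>25 [ 592.9 -226.8   54.3] ext [51.3 52.9]
scene S 67.0 mid [ 469.8 -163. ] ext [24.6 19.5] 43 |>25 [ 473.2 -162.9   50.7] ext [31.2 36.7]
scene flask 198.6 mid [520.  224.7] ext [56.3 55.9] 163 
scene bA 166.8 mid [596.3   7.8] ext [43.5 46.8] 244 
scene bB 166.7 mid [704.7  -0. ] ext [49.1 49. ] 327 
scene beak 164.8 mid [574.7   8.1] ext [10.9 33.4] 47 
side M 80.5 mid [ 589.9 -226.8] ext [34.4 32.7] 67 |>25 [ 590.4 -222.8   54.5] ext [55.1 46.8]
side L 92.3 mid [ 494.6 -296.2] ext [42.1 48.9] 100 |>25 [ 495.2 -293.5   59.9] ext [69.3 66.8]
side S 67.4 mid [ 469.9 -163.8] ext [21.6 25.1] 37 |>25 [ 469.4 -160.4   47.2] ext [36.7 31.8]
side flask 200.0 mid [518.9 225.7] ext [56.7 58.2] 224 
side bA 167.4 mid [592.4   7.7] ext [48.6 49.1] 233 
side bB 167.2 mid [7.035e+02 3.000e-01] ext [49.1 49.5] 221 
side beak 91.2 mid [428.8   2. ] ext [69.9 72.5] 99
```

```bash
cat >> h.py <<'E'
def down(phi): return [0,np.cos(phi/2),np.sin(phi/2),0]   # tool x at angle phi, z down
def topmask(c,z,xy,r,tol=5):
    P,ok=cloud(c); m=ok&(abs(P[:,2]-z)<tol)&(np.hypot(P[:,0]-xy[0],P[:,1]-xy[1])<r)
    return m.reshape(400,640).astype(np.uint8),P.reshape(400,640,3)
E
python3 - <<'E'
from h import *
M=np.array([591,-226.5]); phi=np.arctan2(M[1],M[0])+np.pi/2
bot.move_to([*M,220],down(phi))
s=bot.read_state(); print(s['clock'],s['ee_pos'],s['joint_positions'].round(3),bot.tip_reach,s['ft_force'])
c=cam('wrist'); cv2.imwrite('pics/w1.png',c['image'])
m,P=topmask(c,79.5,M,26)
n,lab,st,ce=cv2.connectedComponentsWithStats(m); i=1+st[1:,4].argmax(); m=(lab==i).astype(np.uint8)
cn=max(cv2.findContours(m,0,1)[0],key=cv2.contourArea)[:,0]
q=on_plane(c,cn,78)[:,:2]; z=P[m>0][:,2]
(cx,cy),sz,a=cv2.minAreaRect(q.astype(np.float32)); print('top z',np.median(z),'hex rect',cx,cy,sz,a,'centroid',on_plane(c,ce[i],78))
h=q
th=np.radians(np.arange(0,180,2)); w=[np.ptp(h@[np.cos(t),np.sin(t)]) for t in th]
F=sum(w*np.exp(6j*th)); ph=(np.angle(-F)/6)%(np.pi/3); print('flat normal deg mod60',np.degrees(ph),'widths',min(w),max(w),'amp',abs(F)*2/90)
# collar
m2,_=topmask(c,48,M,36,6); cn=np.vstack([k[:,0] for k in cv2.findContours(m2,0,1)[0]]); 
(qx,qy),rr=cv2.minEnclosingCircle(on_plane(c,cn,48)[:,:2].astype(np.float32)); print('collar',qx,qy,rr)
E
```

```text
2.3333 [ 590.58316744 -227.42800193  220.09597071] [-0.425  0.509  1.301 -0.     1.332 -0.058] 19.0 [-0.28030808 -0.38366196  0.35232168]
top z 78.22779561758412 hex rect 590.0465698242188 -226.5496368408203 (36.76957702636719, 31.501605987548828) 69.72462463378906 centroid [[ 590.31765965 -226.2947752    78.        ]]
flat normal deg mod60 40.17058101270879 widths 31.54385509369763 36.770516677445606 amp 1.839684741374875
collar 590.3445434570312 -226.52487182617188 27.9156551361084
```

View pics/w1.png

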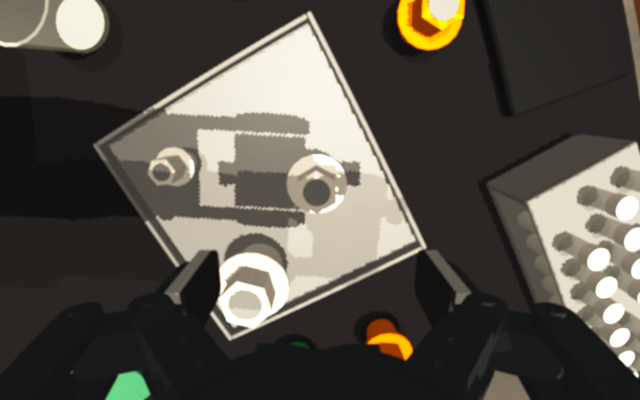

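The wrist view shows the middle stopper at (317,185), with measured head flats of 31.5 mm and collar radius 27.9 mm, both as specified. Flat normals lie at -20°, so the jaws can close there with the last joint near zero. Now the grasp.

```bash
python3 - <<'E'
from h import *
phi=np.radians(70); q=down(phi); M=[590.2,-226.5]
bot.move_to([*M,130],q)
hit=bot.servo_line([*M,72],speed=60,until_force=8); s=bot.read_state(); print('hit',hit,s['ee_pos'],s['ft_force'])
if not hit:
    bot.move_gripper(28,40); s=bot.read_state(); print(s['grip_width'],s['grip_force'],s['ee_pos'],s['ft_force'])
    bot.servo_line([*M,320],speed=150); s=bot.read_state(); print(s['clock'],s['grip_width'],s['grip_force'],s['ee_pos'],s['joint_positions'].round(3),s['ft_force'])
    c=cam('wrist'); cv2.imwrite('pics/w2.png',c['image'])
    for n in ['scene','side']:
        c=cam(n); P,ok=cloud(c); p=P[ok]; d=p-s['ee_pos']
        g=p[(np.hypot(d[:,0],d[:,1])<40)&(d[:,2]<-20)&(d[:,2]>-110)]
        print(n,len(g),'zmin',g[:,2].min()-s['ee_pos'][2], 'zpct',np.percentile(g[:,2]-s['ee_pos'][2],[2,50,98]))
        k=g[:,2]<s['ee_pos'][2]-35; print(g[k].min(0),g[k].max(0))
E
```

```text
hit False [ 590.41324238 -226.60383516   72.45345082] [-0.19867781 -0.25382721  0.7700254 ]
31.084634219867276 39.962996559916064 [ 590.30345573 -226.5492901    72.25143218] [-0.00761507 -0.40323672  1.99953562]
6.2917 30.925441917171398 39.61308193509467 [ 590.07772255 -226.45006481  319.20214159] [-0.424  0.453  1.155 -0.     1.535 -0.075] [ 0.5352348   1.05392969 -0.72844973]
scene 294 zmin -66.06638088373876 zpct [-64.42119851 -25.63706672 -21.8231709 ]
[ 592.85207435 -241.2558207   253.13576071] [ 610.19154989 -208.06763569  279.74474509]
side 216 zmin -66.23112924273113 zpct [-63.77657064 -32.41816956 -20.31262932]
[ 571.75491058 -227.10832018  252.97101235] [ 608.6175173  -206.83899151  283.0979053 ]
```

```bash
python3 - <<'E'
from h import *
a=-0.424; j1=np.arctan2(225,519.5)
dj=j1-np.arctan2(-226.5,590.2); q=down(np.radians(70)+dj)
F=np.array([519.3,225.2])
bot.move_to([*F,335],q)
s=bot.read_state(); print(s['clock'],s['ee_pos'],s['joint_positions'].round(3),s['grip_width'],dj)
c=cam('wrist'); cv2.imwrite('pics/w3.png',c['image'])
m,P=topmask(c,199.5,F,40,5)
n,lab,st,ce=cv2.connectedComponentsWithStats(m); i=1+st[1:,4].argmax(); m=(lab==i).astype(np.uint8)
cn=max(cv2.findContours(m,0,1)[0],key=cv2.contourArea)[:,0]
g=on_plane(c,cn,199)[:,:2]; print('z',np.median(P[m>0][:,2]),'circle',cv2.minEnclosingCircle(g.astype(np.float32)),'ellipse',cv2.fitEllipse(cv2.convexHull(g.astype(np.float32))))
E
```

```text
8.1167 [519.72568906 224.43121113 334.91484419] [ 0.343  0.288  1.341 -0.     1.512 -0.082] 31.576522469986948 0.7751543673872499
z 198.91590401245614 circle ((518.1458129882812, 225.29286193847656), 28.882875442504883) ellipse ((518.3876953125, 224.9500274658203), (57.25852584838867, 58.25320053100586), 25.228275299072266)
```

View pics/w3.png

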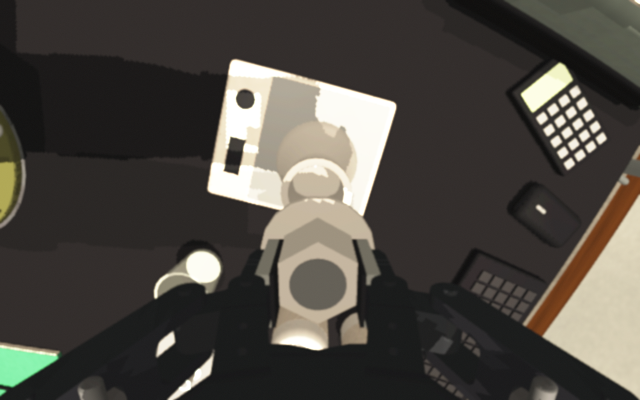

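The wrist view shows the rim centred near (317,185), partly hidden by the collar, with a 58 mm diameter as specified. The stopper head sits square in the jaws at (318,283). Next I check its offset in the hand, then insert under force watch.

```bash
python3 - <<'E'
from h import *
F=np.array([518.4,225.1])
s=bot.read_state(); e=s['ee_pos']; c=cam('wrist')
m,P=topmask(c,e[2]+6,e[:2],24,4)
n,lab,st,ce=cv2.connectedComponentsWithStats(m); i=1+st[1:,4].argmax(); m=(lab==i).astype(np.uint8); z=np.median(P[m>0][:,2])
cn=max(cv2.findContours(m,0,1)[0],key=cv2.contourArea)[:,0]; g=on_plane(c,cn,z)[:,:2]
r=cv2.minAreaRect(g.astype(np.float32)); off=np.array(r[0])-e[:2]
print('head top',z-e[2],'off',off,'size',r[1])
T=F-off if np.hypot(*off)<2.5 else F
bot.servo_line([*T,275],speed=120); s=bot.read_state(); print(T,s['ee_pos'],s['ft_force'])
hit=bot.servo_line([*T,222],speed=20,until_force=8); s=bot.read_state(); print('hit',hit,s['ee_pos'],s['ft_force'],s['moment'],s['grip_width'],s['clock'])
E
```

```text
head top 6.048684597873205 off [1.64805586 1.57231613] size (43.009185791015625, 36.488555908203125)
[516.75194414 223.52768387] [517.06294929 223.50984485 275.75133938] [ 0.35492925 -0.70941899 -0.50427003]
hit True [516.91686787 223.58057741 228.18953855] [-0.06864353  0.57880303  3.72443941] [-0.0097057  -0.05042978  0.01663294] 31.747087815650296 10.925
```

The collar landed at TCP z 228.2, exactly the predicted seat height. Next I press a little harder to hold a clear >3 N.

```bash
python3 - <<'E'
from h import *
e=bot.read_state()['ee_pos']; xy=e[:2]
for k in range(1,9):
    bot.servo_line([*xy,228.2-0.6*k],speed=8,until_force=15); bot.dwell(.15); s=bot.read_state(); print(k,s['ee_pos'][2].round(2),s['ft_force'].round(1))
    if s['ft_force'][2]>11: break
bot.dwell(.4); print(bot.read_state()['ft_force'].round(1),bot.read_state()['clock'])
E
```

```text
1 228.22 [-1.8 -0.6  6.7]
2 228.21 [-3.1 -1.5  9.9]
3 228.2 [-4.2 -1.1 15.7]
[-5.6 -1.3 15.8] 12.525
```

```bash
python3 - <<'E'
from h import *
e=bot.read_state()['ee_pos']; xy=e[:2]
bot.servo_line([*xy,228.2],speed=10); bot.move_gripper(70); 
s=bot.read_state(); print(s['grip_width'],s['ft_force'].round(1),s['ee_pos'])
bot.servo_line([*xy,360],speed=100); bot.dwell(.3)
s=bot.read_state(); print(s['clock'],s['ft_force'].round(1))
c=cam('wrist'); cv2.imwrite('pics/w4.png',c['image'])
for n in ['wrist','scene','side']:
    c=cam(n)
    for z,r in [(234,26),(204,34),(229+5,10)]:
        m,P=topmask(c,z,[518.4,225.1],r,4); g=P[m>0]
        if len(g): print(n,z,len(g),'z',np.median(g[:,2]).round(1),'mid',((g.min(0)+g.max(0))/2)[:2].round(1),'ext',np.ptp(g,axis=0)[:2].round(1))
c=cam('side'); cv2.imwrite('pics/side4.png',cv2.resize(c['image'][230:370,230:400],None,fx=4,fy=4))
E
```

```text
69.85911859922948 [-0.3 -0.6 -0.6] [517.23776041 223.72715596 228.07802141]
15.0833 [-0.1  1.   0.7]
wrist 234 1435 z 234.2 mid [517.4 223.3] ext [35.8 33.5]
wrist 204 1483 z 203.9 mid [517.6 224. ] ext [55.2 57.3]
wrist 234 498 z 234.5 mid [518.4 225. ] ext [19.7 19.8]
scene 234 137 z 234.0 mid [519.2 222.9] ext [35.5 32.5]
scene 204 163 z 203.8 mid [522.5 223.2] ext [52.  52.4]
scene 234 41 z 234.5 mid [518.3 225.4] ext [17.8 19.4]
side 234 202 z 234.7 mid [518.6 223.8] ext [34.5 33.2]
side 204 261 z 204.2 mid [518.7 226.1] ext [56. 55.]
side 234 61 z 235.2 mid [518.6 225.1] ext [17.  19.2]
```

View pics/side4.png

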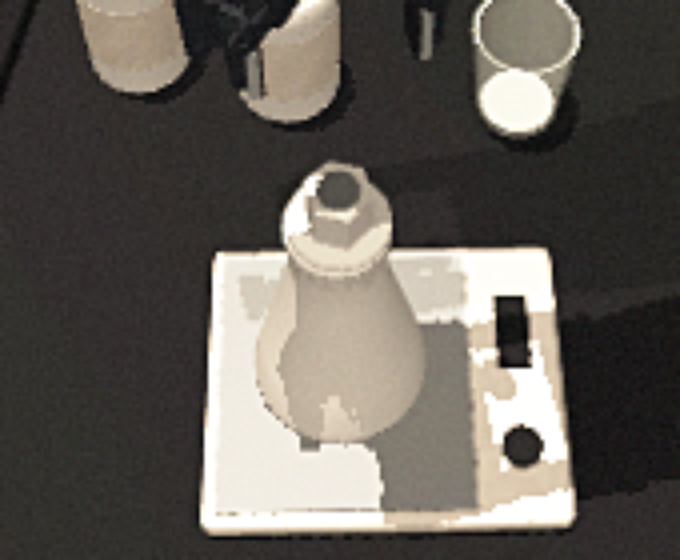

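The stopper is in the neck, shown at crop (338,215). It is level: the collar top is at 204 mm and the head top at 234 mm, both as expected when home. It sits about 1–2 mm off centre, and the flask is upright on the plate.

```bash
python3 -c "
from rig import bot
print(bot.finish_job())"
```

```text
the job is handed in; nothing more can be done
None
```

The medium stopper is seated in the flask's neck, pressed home at about 16 N and released, and the job was handed in after about 15 s; no verdict came back.

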